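# Seal the dry box

### The arm

A 6-joint arm with a two-finger parallel gripper is mounted at the origin on the work surface. World frame = base frame: x ahead of the robot, y to its left, z up, the work surface at z = 0. Lengths are in mm, angles in rad, forces in N, time in s.
With the tool pointing down it reaches from about 250 to 725 mm from the base axis. Payload 9.7 kg.
Tool frame: the origin (TCP) lies midway between the tips of the shut fingers; the grasp point (between the pads) lies 19 mm behind it; y points along the fingers, z is the direction in which the jaws open and shut, and the axes are right-handed (so a half turn about y gives the same grasp; the last joint's range is limited). The gripper opens to 85 mm and grips with 20 to 120 N. Pads are 22 mm wide; open, the fingers measure 114 mm over their backs; the gripper's body (76 mm by 85 mm) begins 54 mm behind the grasp point. The pads swing forward as they close: fully open they stand 13 mm farther back than shut.
Start: joints at [1.136, 0.087, 0.176, 1.66, 0, 1.571], TCP at [231.673, 498.823, 231.284] pointing down, gripper open.
Joint ranges: [-3.13, 3.13], [-0.85, 1.81], [-1.15, 1.24], [-2.2, 2.28], [-1.44, 1.52], [-3.14, 3.14]. Speed limits (rad/s): [2.22, 2.22, 2.57, 3.14, 3.14, 3.14].

### API

Orientations are given as a rotation vector (axis times angle).
In Python, from station import sense, read_camera, camera_params, finish_job gives the robot as it stands. The module is installed in compiled form; this text tells all that it offers.
- The arm moves only by the tool jog_arm, never from a script. Its argument "series" is a list of rows, each a list of 5 numbers: the finger opening in cm, from 0 to 8.54, then the shift along the tool's x, y, z in cm, then the turn about the tool's y in rad. In form: [[claw, x, y, z, spin], ...]. A call has 1 to 10 rows; each row is the pose to reach, as a shift and turn from the pose commanded when the call began, along the tool's axes at that moment; what a row does not reach only later rows make up. A row lasts 1/8 s, in which the tool goes at most 62.5 mm and 10.7 degrees, less where a joint would pass 70% of its speed; a pose out of reach is approached as far as the arm can. A call with a gripper value outside its range is refused whole. The fingers move at their own pace and stop on an object; "squeeze" is the grip in N (left out, the last holds). Time passes only in rows, so rows that repeat a pose let the fingers close. It gives the time, the measured TCP pose, the force and the opening at its end, in the units of the state.
- sense(): the state, without advancing time (a new reading comes with each control period).
- read_camera(name): name is "scene" or "top"; returns (picture, depth): 384x512x3 uint8, blue, green, red; 384x512 float32, mm along the optical axis (not along the pixel's ray), 0 where there is no reading.
- camera_params(name): a dict with "vertical_fov" (degrees; the focal length in pixels is half the picture's height over the tangent of half this angle, whatever the lens; pixels are square), "cx", "cy" (the principal point, pixels), "dist" ([k1, k2, p1, p2, k3] as OpenCV has them; the pictures are not rectified), "R" (3x3) and "t" (3): a world point X has camera coordinates R X + t. Camera axes: x right, y down, z forward; pixel columns grow to the right and rows downward; lengths in mm; the calibration is good to about 2 mm. A picture is of the moment at which its call begins. camera_params takes no time and is no camera call.
- finish_job(): hands the job in, once; it reports no verdict.
The state is a dict: "t": time; "joint_positions": joint angles; "dq": joint speeds; "joint_efforts": joint torques, N m; "tcp_pos": TCP position; "orientation": TCP orientation; "contact_force": force on the tool from outside, world axes, zero at the start; "wrist_torque": the same for the moment, N m; "finger_gap": finger opening in mm.
Only numpy, scipy, OpenCV 4.12 (cv2) and the standard library are available. Lean on these libraries where they do the work, as an engineer would, in place of code of your own. Each camera call takes 0.05 s, during which the arm holds its last target.

### The job

The grey lid of the oblong dry box on the dental bench is lying loose and proud on its gasket. Press it home one corner at a time and crosswise: first the corner beside the valve knob, then the corner diagonally opposite, then the two remaining corners in either order, so that the lid ends flat and fully down all round. Then leave it alone.

Things in the scene. Friction and masses are not known exactly. Their poses are not given: they have to be found in the camera images.
- valve_corner (a point): Top centre of the 26 mm black rubber disc on the grey lid corner beside the valve (black knob on a steel collar, 22 mm across, 14 mm high, 62 mm from the disc towards the lid's middle). Axes: x along the lid's long side, y its short side, z up. Lid: loose rigid plate 220 x 160 x 8 mm, 0.4 kg, on a white tub; each disc's centre lies 17 mm in from both edges, its top 10 mm above the lid's underside.
- opposite_corner (a point): Top centre of the like disc diagonally opposite the valve corner (-186 mm in x, -126 mm in y from it); same axes. Under each disc a 22 mm square rubber block holds the lid 8 mm off the tub: disc tops 93 mm above the table at the start, 85 mm when fully home. A block sinks under more than about 9 N, until the lid meets the tub, and does not spring back.
- long_side_corner (a point): Top centre of the like disc at the other end of the valve corner's long side (-186 mm in x); same axes. 15 to 25 N straight down on a disc sinks its block alone; the lid rocks over the two neighbours and the corner diagonally opposite rises up to 8 mm; once released it may rest rocked either way. A push at mid lid or mid side sinks several blocks at once.
- short_side_corner (a point): Top centre of the like disc at the other end of the valve corner's short side (-126 mm in y); same axes. A rim under the lid reaches 16 mm into the tub, with 4 mm play all round, and keeps the lid in place.

How it is judged:
By the outcome, as a careful person would: the job done as asked, in the order asked, and still so for the second after the job is handed in, with the robot touching nothing.
It also fails if it takes over 45 s, if anything falls off the work surface, if the arm or the gripper's body presses on something with over 40 N, if the wrist force passes 120 N, or if a joint passes its speed limit or range.

## Working session

There is one attempt and no reset: what is moved stays moved. The work goes in short steps, Python scripts to look and compute and a tool call to move; the robot and the scene stay as the last step left them, time stands still between calls to the robot, and variables do not carry over. Pictures are saved under pics/ and viewed, and the job is handed in when it is done.

Besides the shell and the picture viewer there is one more tool, called after "Request:" as name([rows], argument=value, ...), one row to a line, values as JSON. jog_arm: Moves the arm, as the interface text tells. Its arguments: {"type":"object","properties":{"series":{"type":"array","items":{"type":"array","items":{"type":"number"}}},"squeeze":{"type":"number"}},"required":["series"]}

```bash
mkdir -p pics
python3 - <<'E'
from station import *
import cv2,numpy as np
for n in("scene","top"):
    p,d=read_camera(n); cv2.imwrite(f"pics/{n}0.png",p); np.savez(f"{n}0.npz",p=p,d=d)
    print(n,camera_params(n))
print(sense())
E
```

```text
scene {'vertical_fov': 54.461184086989604, 'cx': 254.346547791169, 'cy': 188.18899890954214, 'dist': array([0.0172632, 0.       , 0.       , 0.       , 0.       ]), 'R': array([[-0.10852857,  0.99392416, -0.01833903],
       [ 0.56073946,  0.04597443, -0.82671495],
       [-0.82084884, -0.10000561, -0.56232203]]), 't': array([  56.55969457, -204.21033257, 1332.8613722 ])}
top {'vertical_fov': 52.57537505712371, 'cx': 254.0797216614706, 'cy': 189.74532466101536, 'dist': array([0.0117201, 0.       , 0.       , 0.       , 0.       ]), 'R': array([[ 0.02797598, -0.99949184,  0.01527732],
       [-0.99118074, -0.0297173 , -0.12914184],
       [ 0.12953022, -0.01152971, -0.99150844]]), 't': array([-20.25503968, 555.91054178, 887.82182734])}
{'t': 0.1, 'joint_positions': array([1.13598706e+00, 8.73985491e-02, 1.75200796e-01, 1.65981091e+00,
       1.44916311e-05, 1.57079096e+00]), 'dq': array([ 0.00042286,  0.00011887,  0.00229164,  0.00167345,  0.00069345,
       -0.00230019]), 'joint_efforts': array([-2.23903021e-04, -5.21557617e+01,  4.65655267e+01,  1.59612374e-02,
        6.00648627e-05, -8.72761234e-06]), 'tcp_pos': array([231.58621625, 498.62934722, 230.65110579]), 'orientation': array([-1.54494856,  0.34128012, -0.34084425]), 'contact_force': array([ 0.27059402,  0.61115736, -0.47624539]), 'wrist_torque': array([ 0.01534837, -0.03054375, -0.00641168]), 'finger_gap': 85.21657539403378}
```

View pics/scene0.png

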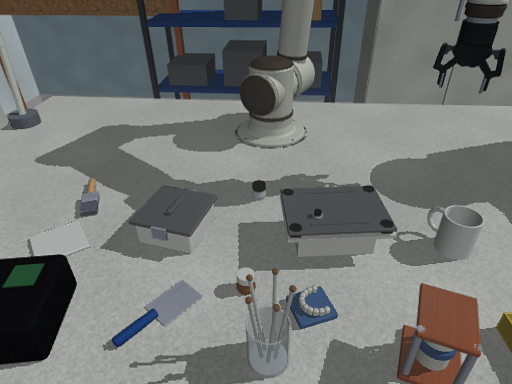

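View pics/top0.png

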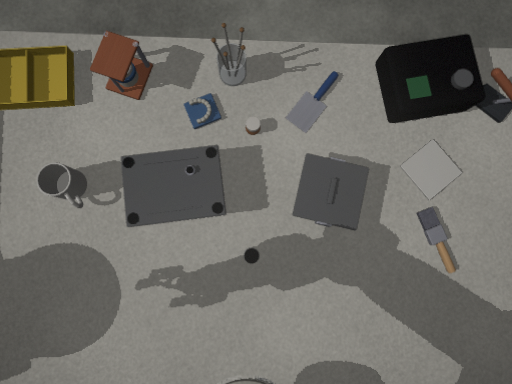

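The oblong lid is in the top view, with discs near (128,162), (211,152), (217,208) and (133,218). The knob is near (190,170), so the valve corner is the disc at (211,152).

```bash
cat > h.py <<'E'
from station import *
import cv2,numpy as np
from scipy.spatial.transform import Rotation as Ro
def K(n):
    c=camera_params(n); f=192/np.tan(np.radians(c['vertical_fov']/2))
    return c,np.array([[f,0,c['cx']],[0,f,c['cy']],[0,0,1.]])
def ray(n,px,z):
    c,k=K(n); u=cv2.undistortPoints(np.array([[px]],float),k,c['dist'])[0,0]
    d=c['R'].T@np.r_[u,1]; o=-c['R'].T@c['t']
    return o+d*(z-o[2])/d[2]
def blobs(n,p,box,thr=30):
    x0,y0,x1,y1=box; g=p.max(2)[y0:y1,x0:x1]
    m=(g<thr).astype(np.uint8)
    N,l,s,ce=cv2.connectedComponentsWithStats(m)
    return [(s[i,4],s[i,2:4].tolist(),ce[i]+[x0,y0]) for i in range(1,N) if s[i,4]>15]
E
python3 - <<'E'
from h import *
for n,box in(("top",(112,138,235,235)),("scene",(272,178,400,245))):
    z=np.load(f"{n}0.npz"); p,d=z['p'],z['d']
    for a,w,c in blobs(n,p,box):
        c_=np.round(c).astype(int); print(n,a,w,c.round(1),ray(n,c,93).round(1),d[c_[1],c_[0]])
    big=cv2.resize(p[box[1]:box[3],box[0]:box[2]],None,fx=5,fy=5,interpolation=cv2.INTER_CUBIC); cv2.imwrite(f"pics/{n}z.png",big)
s=sense();print(Ro.from_rotvec(s['orientation']).as_matrix().round(3))
E
```

```text
top 80 [11, 10] [127.9 162.1] [602.7 280.3  93. ] 868.806
top 26 [6, 6] [189.3 169.5] [590.2 142.7  93. ] 857.52625
top 33 [9, 8] [132.1 217.2] [479.9 262.7  93. ] 854.2731
scene 25 [7, 7] [317.  212.6] [581.7 141.5  93. ] 773.39044
[[ 0.907 -0.001  0.421]
 [-0.421 -0.001  0.907]
 [-0.    -1.    -0.001]]
```

View pics/topz.png

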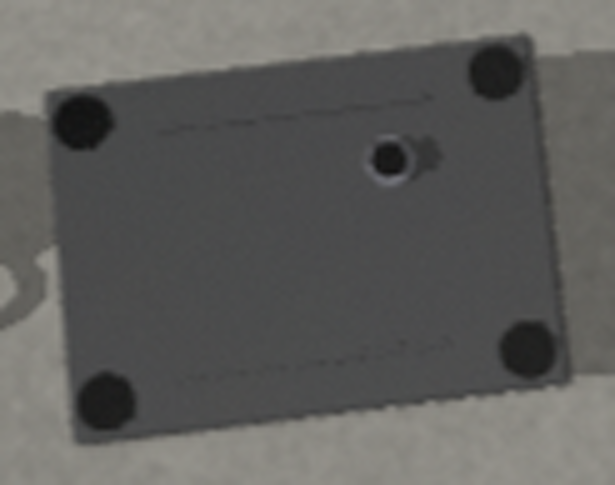

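Run:
```python
from h import *
for n,box in(("top",(112,138,235,235)),("scene",(272,178,400,245))):
    z=np.load(f"{n}0.npz"); p,d=z['p'],z['d']
    for thr in (38,48,56):
      for a,w,c in blobs(n,p,box,thr):
        if a<200: print(n,thr,a,w,c.round(1),ray(n,c,93).round(1))
```

```text
top 38 77 [10, 10] [210.6 152.2] [631.3  96.8  93. ]
top 38 92 [11, 11] [128.  162.1] [602.8 280.2  93. ]
top 38 31 [6, 6] [189.4 169.5] [590.1 142.5  93. ]
top 38 80 [10, 10] [217.1 207.6] [506.6  77.2  93. ]
top 38 89 [11, 11] [132.7 218. ] [478.3 261.2  93. ]
top 48 91 [11, 11] [210.7 152.1] [631.4  96.6  93. ]
top 48 102 [12, 11] [128.2 162. ] [603.  279.8  93. ]
top 48 32 [6, 6] [189.5 169.5] [590.2 142.3  93. ]
top 48 94 [11, 11] [217.2 207.7] [506.4  77.1  93. ]
top 48 101 [11, 11] [132.9 218.1] [478.2 260.7  93. ]
top 56 100 [12, 11] [210.9 151.9] [631.9  96.2  93. ]
top 56 111 [13, 11] [127.9 161.9] [603.1 280.4  93. ]
top 56 33 [6, 6] [189.4 169.4] [590.4 142.5  93. ]
top 56 102 [11, 12] [217.1 207.4] [507.   77.2  93. ]
top 56 111 [12, 12] [132.7 217.8] [478.7 261.2  93. ]
scene 38 41 [11, 6] [367.9 188.1] [479.5 260.4  93. ]
scene 38 28 [10, 6] [287.7 191.5] [508.3  77.3  93. ]
scene 38 41 [7, 7] [317.1 212. ] [579.5 141.9  93. ]
scene 38 68 [12, 7] [386.4 223. ] [604.  279.7  93. ]
scene 38 69 [13, 7] [295. 227.] [632.8  96.3  93. ]
scene 48 54 [11, 6] [368.  188.4] [480.8 260.3  93. ]
scene 48 53 [11, 6] [287.6 191.6] [508.9  77.1  93. ]
scene 48 46 [8, 7] [317.2 212. ] [579.6 142.1  93. ]
scene 48 79 [13, 8] [386.4 223.2] [604.7 279.5  93. ]
scene 48 81 [13, 9] [295. 227.] [632.7  96.2  93. ]
scene 56 56 [11, 6] [368.  188.5] [481.2 260.4  93. ]
scene 56 63 [13, 7] [287.1 191.7] [509.5  76.   93. ]
scene 56 48 [8, 7] [317.2 211.9] [579.4 142.1  93. ]
scene 56 85 [13, 8] [386.3 223.4] [605.2 279.2  93. ]
scene 56 91 [13, 9] [295.1 227.1] [633.2  96.5  93. ]
scene 56 21 [12, 3] [386.7 231.9] [631.8 275.2  93. ]
scene 56 22 [11, 2] [295.  235.5] [658.5  96.7  93. ]
```

Both views agree: V(632,96), LS(604,280), O(480,261), SS(507.5,77), in mm. Next I shut the fingers and move above V.

Request:
jog_arm([
  [0,53.2,0,-19.6,0],
  [0,53.2,0,-19.6,0],
  [0,53.2,0,-19.6,0],
  [0,53.2,0,-19.6,0],
  [0,53.2,0,-19.6,0],
  [0,53.2,0,-19.6,0],
  [0,53.2,0,-19.6,0],
  [0,53.2,0,-19.6,0],
  [0,53.2,0,-19.6,0],
  [0,53.2,0,-19.6,0],
], squeeze=40)

```text
t: 1.35
tcp_pos: [633.5, 93.7, 229.1]
orientation: [-1.545, 0.346, -0.343]
contact_force: [-0.0, 0.7, 0.2]
finger_gap: 0.1
```

Run:
```python
from station import *
s=sense(); print(s['t'],s['tcp_pos'],s['orientation'],s['contact_force'],s['finger_gap'])
```

```text
1.35 [633.45597504  93.67291452 229.05950925] [-1.54462363  0.34615005 -0.34259462] [-0.00579628  0.69858708  0.24811893] 0.1441753863902277
```

Request:
jog_arm([
  [0,0,6,0,0],
  [0,0,10,0,0],
  [0,0,12.2,0,0],
  [0,0,12.6,0,0],
  [0,0,12.6,0,0],
  [0,0,12.6,0,0],
])

```text
t: 2.1
tcp_pos: [632.2, 97.3, 106.8]
orientation: [-1.543, 0.339, -0.342]
contact_force: [0.1, 0.5, 0.2]
finger_gap: -0.0
```

Run:
```python
from station import *
s=sense(); print(s['t'],s['tcp_pos'],s['orientation'],s['contact_force'],s['finger_gap'])
```

```text
2.1 [632.17768238  97.2516508  106.83777235] [-1.54303076  0.33925005 -0.34231596] [0.06386577 0.46730207 0.16944701] -0.03935751688261018
```

Request:
jog_arm([
  [0,0,0.6,0,0],
  [0,0,1.0,0,0],
  [0,0,1.2,0,0],
  [0,0,1.2,0,0],
])

```text
t: 2.6
tcp_pos: [631.6, 96.9, 93.2]
orientation: [-1.544, 0.341, -0.341]
contact_force: [-1.0, -0.7, 0.1]
finger_gap: -0.0
```

Request:
jog_arm([
  [0,0,0.1,0,0],
  [0,0,0.2,0,0],
  [0,0,0.2,0,0],
])

```text
t: 2.98
tcp_pos: [631.8, 97.0, 92.6]
orientation: [-1.543, 0.34, -0.342]
contact_force: [-1.9, 0.2, 7.1]
finger_gap: -0.1
```

Request:
jog_arm([
  [0,0,0.1,0,0],
  [0,0,0.2,0,0],
  [0,0,0.3,0,0],
  [0,0,0.3,0,0],
  [0,0,0.3,0,0],
])

```text
t: 3.6
tcp_pos: [632.0, 96.8, 90.0]
orientation: [-1.543, 0.34, -0.343]
contact_force: [-3.2, -1.3, 10.0]
finger_gap: 0.2
```

Request:
jog_arm([
  [0,0,0.1,0,0],
  [0,0,0.2,0,0],
  [0,0,0.2,0,0],
  [0,0,0.2,0,0],
])

```text
t: 4.1
tcp_pos: [632.2, 96.8, 88.2]
orientation: [-1.543, 0.339, -0.343]
contact_force: [-2.8, -2.0, 11.1]
finger_gap: -0.0
```

Cmd is 86 and the block is sinking as expected, so I continue.

Request:
jog_arm([
  [0,0,0.1,0,0],
  [0,0,0.2,0,0],
  [0,0,0.3,0,0],
  [0,0,0.3,0,0],
  [0,0,0.3,0,0],
  [0,0,0.3,0,0],
])

```text
t: 4.85
tcp_pos: [632.4, 96.8, 86.5]
orientation: [-1.543, 0.338, -0.344]
contact_force: [-5.1, -1.5, 17.8]
finger_gap: 0.2
```

Request:
jog_arm([
  [0,0,0.1,0,0],
  [0,0,0.1,0,0],
  [0,0,0.1,0,0],
  [0,0,0.1,0,0],
])

```text
t: 5.35
tcp_pos: [632.5, 96.8, 86.4]
orientation: [-1.543, 0.338, -0.345]
contact_force: [-5.8, -2.7, 24.3]
finger_gap: -0.1
```

It stopped firmly at 86.4 mm with 24 N, and the lid's tilt explains the extra 1 mm. I release and look.

Request:
jog_arm([
  [0,0,-0.5,0,0],
  [0,0,-1.5,0,0],
  [0,0,-4,0,0],
  [0,0,-8,0,0],
  [0,0,-8,0,0],
])

```text
t: 5.98
tcp_pos: [632.9, 97.2, 166.0]
orientation: [-1.542, 0.337, -0.345]
contact_force: [0.0, -0.3, 0.2]
finger_gap: -0.1
```

```bash
cat >> h.py <<'E'
def look(tag):
    for n,box in(("scene",(262,168,410,260)),("top",(112,138,235,235))):
        p,d=read_camera(n); np.savez(f"{n}{tag}.npz",p=p,d=d)
        cv2.imwrite(f"pics/{n}{tag}.png",cv2.resize(p[box[1]:box[3],box[0]:box[2]],None,fx=5,fy=5,interpolation=cv2.INTER_CUBIC))
    s=sense();print(s['t'],s['tcp_pos'].round(1),s['contact_force'].round(1))
def hts(tag):
    # disc heights: from the two views triangulated
    D=dict(V=(632,96.4),LS=(603.5,280),O=(479.5,260.8),SS=(507.5,77.2))
    for k,(x,y) in D.items():
        P=[];px=[];out=[]
        for n in("scene","top"):
            c,kk=K(n); z=np.load(f"{n}{tag}.npz"); p,d=z['p'],z['d']
            q=cv2.projectPoints(np.array([[x,y,89.]]),cv2.Rodrigues(c['R'])[0],c['t'],kk,c['dist'])[0][0,0]
            b=[(np.hypot(*(cc-q)),cc,a) for a,w,cc in blobs(n,p,(int(q[0])-13,int(q[1])-12,int(q[0])+14,int(q[1])+12),48) if 30<a<140]
            if not b: out.append(f"{n}: none");continue
            cc=min(b,key=lambda t:t[0])[1]
            P.append(np.c_[c['R'],c['t']]);px.append(cv2.undistortPoints(cc.reshape(1,1,2),kk,c['dist']).reshape(2,1))
            i,j=np.round(cc).astype(int)
            w=d[j-1:j+2,i-1:i+2]; dz=np.median(w[w>0]); u=px[-1].ravel()
            X=c['R'].T@(np.r_[u,1]*dz-c['t']); out.append(f"{n} px{cc.round(1)} depthpt{X.round(1)}")
        if len(P)==2:
            X=cv2.triangulatePoints(*P,*px); out.append(f"tri{(X[:3]/X[3]).ravel().round(1)}")
        print(k,*out)
E
python3 - <<'E'
from h import *
look('1')
hts('0');print();hts('1')
E
```

```text
6.075 [631.8  97.  162.3] [-0.1  0.2  0.4]
V scene px[295. 227.] depthpt[631.9  96.2  92.3] top px[210.7 152.1] depthpt[631.1  96.4  94.4] tri[631.6  96.4  92.1]
LS scene px[386.4 223.2] depthpt[602.7 280.1  91.4] top px[128.2 162. ] depthpt[602.7 279.3  94.6] tri[603.2 280.1  91.8]
O scene px[368.  188.4] depthpt[478.4 260.9  91.4] top px[132.9 218.1] depthpt[478.1 260.2  94.9] tri[478.2 261.1  91.3]
SS scene px[287.6 191.6] depthpt[507.9  77.1  92.3] top px[217.2 207.7] depthpt[506.2  76.8  95.5] tri[506.5  77.1  91.3]

V scene px[295.1 227.1] depthpt[631.8  96.4  91.9] top: none
LS scene px[386.3 223.1] depthpt[602.8 279.8  91.9] top: none
O scene px[367.9 188.4] depthpt[477.4 260.9  90.6] top: none
SS scene px[292.5 187.7] depthpt[640.2  87.6 193.1] top: none
```

View pics/scene1.png

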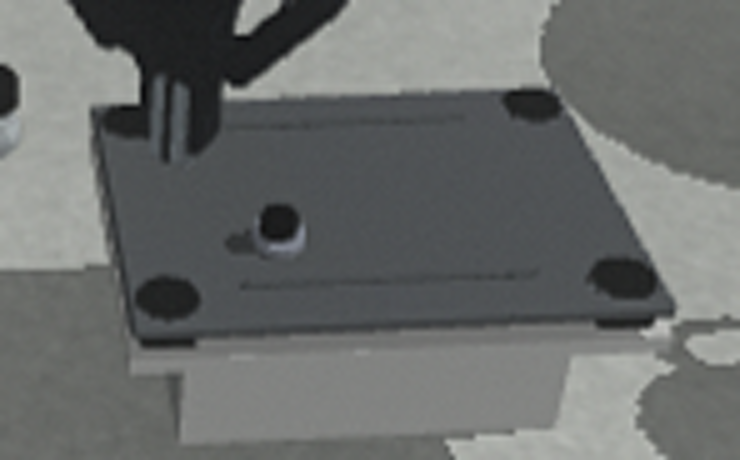

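Run:
```python
import cv2,numpy as np
a=[np.load(f"scene{t}.npz")['p'][225:250,280:400] for t in'01']
cv2.imwrite("pics/cmp1.png",cv2.resize(np.vstack(a),None,fx=6,fy=6,interpolation=cv2.INTER_NEAREST))
```

```text
(no output)
```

View pics/cmp1.png

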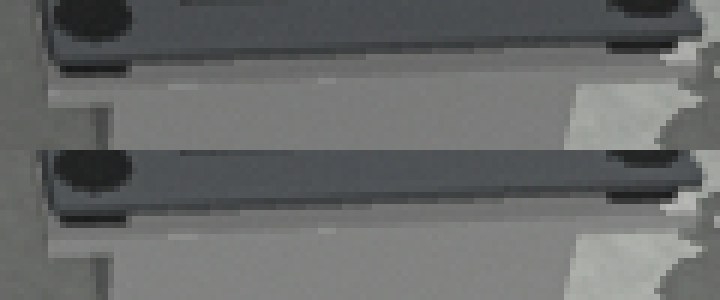

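Run:
```python
import numpy as np
for t in'01':
    z=np.load(f"scene{t}.npz");g=z['p'].sum(2)//3
    print(t,'V');print(g[233:240,287:304]);print('LS');print(g[228:236,380:394])
    print(z['d'][233:240,295].round(1),z['d'][228:236,386].round(1))
```

```text
0 V
[[ 89  49  74  81  80  80  80  81  81  80  81  81  81  80  79  80  77]
 [102  58  65  73  73  70  71  69  69  68  68  68  65  63  63  64  63]
 [ 96  86  64  53  53  54  53  51  51  49  50  49  48  46  55  78  77]
 [ 93 108  93  35  23  27  26  25  27  30  28  27  28  33  74 111 109]
 [ 91 109 104  74  58  59  59  56  60  65  64  64  61  66  92 108 107]
 [ 89 108 108 109 111 108 110 112 111 112 112 112 109 111 110 108 107]
 [ 84 116 114 112 111 113 113 111 110 115 116 114 118 115 115 118 117]]
LS
[[ 78  80  80  81  82  82  83  84  82  82  83  80  81  81]
 [ 79  78  79  79  80  80  82  80  82  81  80  80  80  79]
 [ 70  70  73  69  68  68  70  65  67  66  65  63  61  63]
 [ 62  55  56  55  55  56  54  54  53  53  52  48  49  95]
 [ 83  39  28  29  29  31  30  30  31  32  27  26  59 164]
 [111  78  55  54  53  52  51  59  58  58  80  78 129 169]
 [108 110 111 111 111 111 112 111 111 110 162 174 171 169]
 [108 111 111 111 111 112 110 114 114 113 109 147 146 142]]
[743.4 743.2 745.2 753.3 753.3 752.2 750.7] [748.2 745.  746.6 747.5 757.9 758.1 757.8 757.5]
1 V
[[ 93  52  80  85  84  8
[... 343 characters left out ...]
3 115 116 117 115 116 117 117 115 116 116 115 114 115 114]
 [ 89 116 117 117 119 117 119 118 116 118 120 120 120 121 123 123 123]]
LS
[[ 82  83  84  84  86  87  88  89  88  88  88  86  85  84]
 [ 85  82  83  84  83  86  85  85  85  83  85  86  84  83]
 [ 75  75  74  76  74  74  70  71  70  69  69  67  64  67]
 [ 66  59  60  60  57  59  58  57  57  56  56  52  46  99]
 [ 89  44  32  33  32  33  31  32  33  32  31  28  64 172]
 [117  82  57  56  55  55  54  63  63  61  83  84 137 177]
 [115 114 120 117 117 117 119 118 118 116 171 183 179 175]
 [116 117 117 118 118 118 118 120 120 119 117 156 154 150]]
[744.1 738.  743.8 755.3 754.1 753.6 751.8] [750.1 750.  747.8 747.6 755.6 756.8 757.8 754.3]
```

The camera can't tell a sunk block from a proud one, because the lid rocked back level. A light re-touch on V should show whether its block stayed down.

Request:
jog_arm([
  [0,0,4,0,0],
  [0,0,6.2,0,0],
  [0,0,7,0,0],
  [0,0,7.2,0,0],
  [0,0,7.3,0,0],
  [0,0,7.3,0,0],
])

```text
t: 6.82
tcp_pos: [632.0, 97.0, 90.1]
orientation: [-1.543, 0.34, -0.342]
contact_force: [-0.8, 0.0, 1.4]
finger_gap: -0.2
```

The lid gives at only 1.4 N, so the block is down. I re-press once to confirm full depth.

Request:
jog_arm([
  [0,0,0.2,0,0],
  [0,0,0.4,0,0],
  [0,0,0.6,0,0],
  [0,0,0.7,0,0],
  [0,0,0.7,0,0],
  [0,0,0.7,0,0],
])

```text
t: 7.58
tcp_pos: [632.3, 97.0, 86.4]
orientation: [-1.542, 0.338, -0.344]
contact_force: [-7.6, -2.5, 24.8]
finger_gap: -0.2
```

Request:
jog_arm([
  [0,0,-0.5,0,0],
  [0,0,-2,0,0],
  [0,0,-7,0,0],
  [0,-5,-7,2,0],
  [0,-20.7,-7,8.5,0],
  [0,-20.7,-7,8.5,0],
  [0,-20.7,-7,8.5,0],
  [0,-20.7,-7,8.5,0],
  [0,-20.7,-7,8.5,0],
  [0,-20.7,-7,8.5,0],
])

```text
t: 8.82
tcp_pos: [480.4, 260.5, 152.3]
orientation: [-1.544, 0.342, -0.342]
contact_force: [-0.2, -1.0, 0.2]
finger_gap: -0.1
```

Request:
jog_arm([
  [0,0,2.5,0,0],
  [0,0,4,0,0],
  [0,0,4.5,0,0],
  [0,0,4.7,0,0],
  [0,0,4.7,0,0],
])

```text
t: 9.45
tcp_pos: [479.9, 261.3, 105.8]
orientation: [-1.543, 0.341, -0.341]
contact_force: [0.2, -0.5, 0.8]
finger_gap: -0.1
```

Cmd z is 105. I descend to 91, then go further.

Request:
jog_arm([
  [0,0,0.3,0,0],
  [0,0,0.6,0,0],
  [0,0,0.9,0,0],
  [0,0,1.2,0,0],
  [0,0,1.4,0,0],
  [0,0,1.4,0,0],
])

```text
t: 10.2
tcp_pos: [479.6, 261.3, 92.0]
orientation: [-1.543, 0.341, -0.341]
contact_force: [-2.2, -0.9, 7.2]
finger_gap: 0.3
```

Request:
jog_arm([
  [0,0,0.1,0,0],
  [0,0,0.2,0,0],
  [0,0,0.3,0,0],
  [0,0,0.4,0,0],
  [0,0,0.5,0,0],
  [0,0,0.5,0,0],
  [0,0,0.5,0,0],
])

```text
t: 11.08
tcp_pos: [479.4, 261.5, 87.6]
orientation: [-1.543, 0.341, -0.341]
contact_force: [-6.2, 0.2, 10.9]
finger_gap: 0.0
```

Request:
jog_arm([
  [0,0,0.1,0,0],
  [0,0,0.2,0,0],
  [0,0,0.3,0,0],
  [0,0,0.3,0,0],
  [0,0,0.3,0,0],
])

```text
t: 11.7
tcp_pos: [479.4, 261.7, 86.5]
orientation: [-1.542, 0.34, -0.341]
contact_force: [-10.8, -3.5, 24.5]
finger_gap: 0.3
```

O is home too, at 86.5 mm with 24 N. Next is LS.

Request:
jog_arm([
  [0,0,0,0,0],
  [0,0,-0.5,0,0],
  [0,0,-2,0,0],
  [0,0,-7,0,0],
  [0,3,-7,2,0],
  [0,10.4,-7,6.9,0],
  [0,10.4,-7,6.9,0],
  [0,10.4,-7,6.9,0],
  [0,10.4,-7,6.9,0],
])

```text
t: 12.82
tcp_pos: [602.6, 279.9, 153.3]
orientation: [-1.544, 0.341, -0.341]
contact_force: [0.5, -0.3, 0.1]
finger_gap: 0.0
```

Run:
```python
from h import *
look('2'); hts('2')
```

```text
12.925 [602.4 280.  153.9] [-0.1 -0.4  0.4]
V scene px[295.2 227.2] depthpt[631.1  96.8  91.1] top px[210.8 152. ] depthpt[631.4  96.4  94.2] tri[632.   96.7  91.8]
LS scene px[386.3 223. ] depthpt[603.3 279.6  92.4] top: none
O scene px[367.9 188.3] depthpt[477.6 261.   91.1] top px[132.8 218.1] depthpt[478.  260.2  95.4] tri[478.2 261.1  91.6]
SS scene px[287.5 191.6] depthpt[509.7  76.8  93.6] top px[217.1 207.4] depthpt[506.8  77.   94.8] tri[507.1  77.   91.8]
```

View pics/scene2.png

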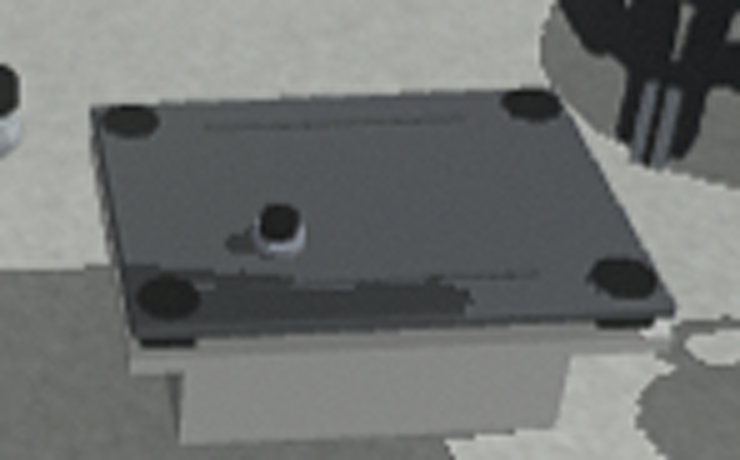

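The lid still sits level, balanced on the two 22 mm blocks across the LS–SS diagonal, and hasn't shifted. I press LS.

Request:
jog_arm([
  [0,0,3,0,0],
  [0,0,4.8,0,0],
  [0,0,5.4,0,0],
  [0,0,5.8,0,0],
  [0,0,6.0,0,0],
  [0,0,6.2,0,0],
  [0,0,6.2,0,0],
])

```text
t: 13.8
tcp_pos: [603.4, 280.2, 92.3]
orientation: [-1.543, 0.34, -0.342]
contact_force: [-0.4, -0.5, 4.7]
finger_gap: 0.2
```

Request:
jog_arm([
  [0,0,0.1,0,0],
  [0,0,0.2,0,0],
  [0,0,0.3,0,0],
  [0,0,0.4,0,0],
  [0,0,0.5,0,0],
  [0,0,0.5,0,0],
  [0,0,0.5,0,0],
])

```text
t: 14.68
tcp_pos: [603.5, 280.4, 87.6]
orientation: [-1.542, 0.34, -0.342]
contact_force: [-0.8, 0.8, 6.5]
finger_gap: -0.1
```

Request:
jog_arm([
  [0,0,0.1,0,0],
  [0,0,0.2,0,0],
  [0,0,0.3,0,0],
  [0,0,0.3,0,0],
  [0,0,0.3,0,0],
])

```text
t: 15.3
tcp_pos: [603.6, 280.5, 85.7]
orientation: [-1.542, 0.339, -0.343]
contact_force: [-3.1, -1.5, 12.9]
finger_gap: -0.0
```

Request:
jog_arm([
  [0,0,0.1,0,0],
  [0,0,0.2,0,0],
  [0,0,0.2,0,0],
  [0,0,0.2,0,0],
])

```text
t: 15.8
tcp_pos: [603.7, 280.5, 85.5]
orientation: [-1.541, 0.338, -0.343]
contact_force: [-6.6, -2.7, 23.5]
finger_gap: -0.0
```

LS is home at 85.5 mm with 23.5 N. SS is next.

Request:
jog_arm([
  [0,0,-0.5,0,0],
  [0,0,-2,0,0],
  [0,0,-7,0,0],
  [0,0,-7,-3,0],
  [0,-0.1,-7,-22.4,0],
  [0,-0.1,-7,-22.4,0],
  [0,-0.1,-7,-22.4,0],
  [0,-0.1,-7,-22.4,0],
  [0,-0.1,-7,-22.4,0],
  [0,-0.1,-7,-22.4,0],
])

```text
t: 17.05
tcp_pos: [508.4, 78.2, 151.3]
orientation: [-1.544, 0.34, -0.34]
contact_force: [0.5, -0.8, -0.1]
finger_gap: 0.0
```

Request:
jog_arm([
  [0,0,3,0,0],
  [0,0,4.4,0,0],
  [0,0,5,0,0],
  [0,0,5.4,0,0],
  [0,0,5.8,0,0],
  [0,0,6.0,0,0],
  [0,0,6.0,0,0],
])

```text
t: 17.92
tcp_pos: [508.2, 77.3, 92.0]
orientation: [-1.543, 0.34, -0.342]
contact_force: [0.5, 0.0, 3.9]
finger_gap: 0.3
```

Request:
jog_arm([
  [0,0,0.1,0,0],
  [0,0,0.2,0,0],
  [0,0,0.3,0,0],
  [0,0,0.4,0,0],
  [0,0,0.5,0,0],
  [0,0,0.5,0,0],
  [0,0,0.5,0,0],
])

```text
t: 18.8
tcp_pos: [508.2, 77.1, 87.0]
orientation: [-1.544, 0.34, -0.342]
contact_force: [-0.4, -0.6, 5.4]
finger_gap: -0.2
```

Request:
jog_arm([
  [0,0,0.1,0,0],
  [0,0,0.2,0,0],
  [0,0,0.3,0,0],
  [0,0,0.4,0,0],
  [0,0,0.4,0,0],
  [0,0,0.4,0,0],
])

```text
t: 19.55
tcp_pos: [508.2, 77.1, 85.0]
orientation: [-1.543, 0.339, -0.343]
contact_force: [-7.2, -3.7, 21.1]
finger_gap: 0.2
```

Home at 85.0 mm. I lift well clear to the side (toward the robot) and check.

Request:
jog_arm([
  [0,0,0,0,0],
  [0,0,-0.5,0,0],
  [0,0,-2,0,0],
  [0,0,-8,0,0],
  [0,0,-12,-5,0],
  [0,-8,-14,-22,0],
  [0,-8,-14,-22,0],
  [0,-8,-14,-22,0],
  [0,-8,-14,-22,0],
  [0,-8,-14,-22,0],
])

```text
t: 20.8
tcp_pos: [342.8, -88.6, 222.8]
orientation: [-1.543, 0.341, -0.343]
contact_force: [-0.8, -0.0, -0.2]
finger_gap: 0.3
```

Run:
```python
from h import *
look('3'); hts('3')
```

```text
20.9 [343.2 -88.  222.2] [-0.7  0.6 -0.7]
V scene px[294.9 229.9] depthpt[631.7  96.4  84.5] top px[211.1 152.9] depthpt[631.1  96.3  86.9] tri[631.6  96.5  84.5]
LS scene px[386.  226.1] depthpt[603.3 280.5  84.3] top px[129.  162.5] depthpt[602.8 279.4  88.1] tri[603.5 280.5  84.4]
O scene px[367.5 191. ] depthpt[478.5 260.9  84.2] top px[133.9 218.1] depthpt[478.4 260.4  86.8] tri[478.5 261.   84.2]
SS scene px[287.5 194.3] depthpt[506.5  77.1  83.7] top px[217.4 207.5] depthpt[507.1  76.9  88.1] tri[507.4  77.1  84.3]
```

View pics/scene3.png

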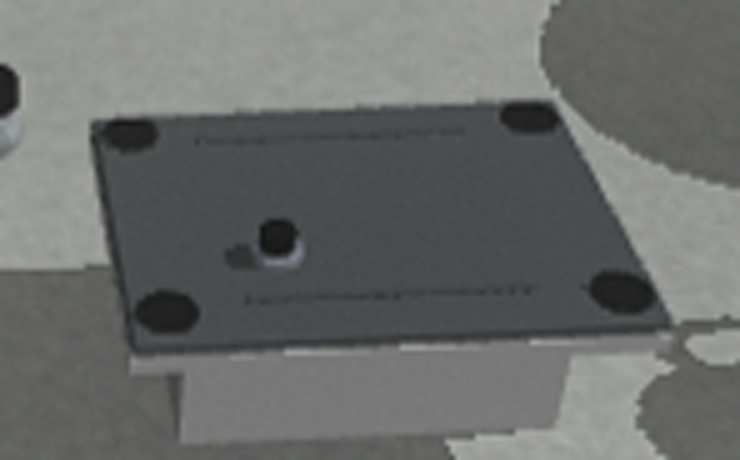

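Triangulated from both views, all four discs dropped by about 7.1–7.5 mm and are level within 0.3 mm. No gap shows under the lid, and the arm is clear, so I hand it in.

```bash
python3 -c "
from station import *
print(finish_job())"
```

```text
the job is handed in; nothing more can be done
None
```

I pressed the lid down with the shut fingertips in the order asked: valve corner, diagonally opposite corner, long-side corner, then short-side corner. I then moved the arm clear and handed the job in at about 21 s; no verdict is reported.

| Corner | Final push (N) | Fingertip height at hard stop (mm) |
|---|---|---|
| Valve | 24–25 | 86.4 |
| Opposite | 24.5 | 86.5 |
| Long side | 23.5 | 85.5 |
| Short side | 21 | 85.0 |

- **First two corners:** they stopped about 1.4 mm above the nominal 85 mm. The lid was rocked by then, and the tilt under the fingertip explains roughly 0.9 mm of that.
- **Valve corner re-touch:** after the first press the lid had rocked back level and the camera could not show whether the block was down. I touched it again; it gave at only 1.4 N, so the block had stayed down. I then re-pressed it to the same stop before going on.
- **Final camera check:** all four discs measured 84.2–84.5 mm, level within 0.3 mm, with no gap showing under the lid and no sideways shift.
- **Small disagreement:** that is a drop of 7.1–7.5 mm against the nominal 8 mm. I put it down to the camera calibration (good to about 2 mm), because the starting heights also read about 1.4 mm low. I did not re-press the corners afterwards to rule out a few tenths of a millimetre remaining.

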